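# Load a slide carrier down the chute of the Raman box

### The job

Load the blue slide carrier into the measuring box: slide the shutter fully open, turn the carrier on the loading shelf so that its cut-cornered orange-marked nose leads, and push it down the chute so that it slides right home against the stop inside. Then slide the shutter fully shut behind it. Leave the pot on the shelf, the can on the box and the grey carrier on the bench where they are.

Things in the scene. Friction and masses are not known exactly. Their poses are not given: they have to be found in the camera images.
- loader: Fixed loading port: shelf, chute and grey measuring box with teal corners. Origin on the bench below the shelf; z up, y the way the carrier travels down the chute, x sideways. In this frame (mm) the smooth shelf top is flat at z = 170, x = -130 to 190, y = -140 to 120, without a rim. Box face upright at y = 209, flat roof at z = 222; its port is 106 wide, up to z = 199.
- chute_lip (a point): Middle of the lip where the shelf ends and the slippery open chute begins: x = 0, y = 120, z = 170 mm in the loader's frame. From here it runs 28 degrees down towards +y, 94 mm wide inside, through the port to a stop 236 mm down the slope, seen through the roof's amber window. Axes as the loader's.
- mouth (a point): Entry between the two guide walls on the shelf, at shelf height: x = 0, y = 83, z = 170 mm in the loader's frame. Walls 26 mm high, 4 mm thick; inner faces at x = -46 and +46 from y = 83 to the lip, flared out before that, to x = -82 and +82 at y = 45. A carrier lying crosswise jams here. Axes as the loader's.
- nest_nose (a point): Where the middle of the carrier's nose face (half-way up) lies when it is home against the stop. Corner blocks there fit the cut nose; a carrier that goes tail first stands about 25 mm short and blocks the shutter. Axes as the loader's.
- nest_tail (a point): Where the middle of the carrier's tail face (half-way up) lies when the carrier is home. Axes as the loader's. On the roof beyond it stand a black fibre port 80 mm high (x = 155, y = 330 mm in the loader's frame) and a steel carrying handle 33 mm high.
- shutter (a joint): The shutter, an aluminium plate that slides across the port, outside the box face: 0 m = shut, 0.12 m = fully open, moving along the loader's +x. It stays where it is left; about 2 N moves it. At the start it is shut or up to 12 mm ajar.
- shutter_handle (a point): Middle of the shutter's handle: a black level bar 15 mm thick, 48 mm long, sticking out from the shutter along the loader's -y, 226 mm above the bench, free on both sides (push it sideways) and above. It is fixed to the shutter by a tab below and behind it. With the shutter shut it is at x = -45, y = 177 mm in the loader's frame, fully open at x = 75. Axes as the loader's.
- carrier_center (a point): The blue slide carrier, a flat slippery plastic plate with three glass slides, 86 mm wide (x), 128 long (y), 16 thick (z), about 0.25 kg, flat on the shelf. The point is its centre, half-way up. Its y axis points to its nose: the end with an orange stripe and both corners cut at 45 degrees by 28 mm. The other end, the tail, is square and full width. It must go nose first.
- carrier_nose (a point): Middle of the carrier's nose face, 64 mm from its centre. Axes as the carrier's.
- carrier_tail (a point): Middle of the carrier's tail face, 64 mm from its centre. Axes as the carrier's.
- swab_pot: Bystander: small steel pot, 44 mm across, 60 mm high, on the shelf's far rear corner (about x = 155, y = -105 mm in the loader's frame). Origin under its centre.
- spare_carrier: Bystander: a grey carrier of the same shape, with a white stripe, lying on the bench to the right of the shelf. Not the one to load. Origin under its centre.
- objective_can: Bystander: black can 48 mm across, 62 mm high, standing on the box's roof (about x = -60, y = 390 mm in the loader's frame). Origin under its centre.
Mind the look-alikes: they are no part of the job. What is shaped like the part that bears carrier_center but yellow is not meant.

How it is judged (in metres and radians):
On the way, in this order (a step that is already met when the one before it is completed fails the run):
1. the shutter is slid fully open (at least 110 mm) (value of joint shutter above 0.11 m), for 0.1 s.
2. the carrier lies home in the chute, nose against the stop (distance between carrier_nose and nest_nose below 0.01 m and distance between carrier_tail and nest_tail below 0.01 m and angle between carrier's own z axis and vertical below 0.7 rad), for 0.2 s.
3. the shutter is shut again (within 5 mm) (value of joint shutter below 0.005 m), for 0.2 s.
At the end, for the whole second after the job is handed in: The blue carrier lies at rest in the chute, right way up, nose and tail each within 10 mm of their places at the stop, and the shutter is shut to within 5 mm (all of step 2 and linear speed of carrier below 0.02 m/s and value of joint shutter below 0.005 m); the robot touches nothing.
It fails at once if the pot, the can or the grey carrier is moved by more than 25 mm (distance of any of swab_pot, objective_can, spare_carrier from where it was at the start of the episode above 0.025 m).
It also fails if it takes over 72 s, if anything falls off the work surface, if the arm or the gripper's body presses on something with over 40 N, if the wrist force passes 120 N, or if a joint passes its speed limit or range.

### The arm

A 6-joint arm with a two-finger parallel gripper is mounted at the origin on the work surface. World frame = base frame: x ahead of the robot, y to its left, z up, the work surface at z = 0. Lengths are in mm, angles in rad, forces in N, time in s.
With the tool pointing down it reaches from about 300 to 775 mm from the base axis. Payload 14.6 kg.
Tool frame: the origin (TCP) lies between the finger pads; the fingertips stand 22 mm ahead of it and the grasp point (between the pads) lies 3 mm ahead of it (finger_overhang is the distance from the TCP to the fingertips, in mm); z points along the fingers, y is the direction in which the jaws open and shut (so a half turn about z gives the same grasp; the last joint's range is limited). The gripper opens to 94 mm and grips with 3 to 60 N. Pads are 16 mm wide; open, the fingers measure 119 mm over their backs; the gripper's body (75 mm by 177 mm) begins 78 mm behind the grasp point.
Start: joints at [1.182, 0.3, 1.521, -0, 1.321, -0.067], TCP at [173.948, 521.758, 227.446] pointing down, gripper open.
Joint ranges: [-3.03, 3.03], [-0.79, 2.21], [0.23, 2.52], [-1.04, 4.18], [0, 3.07], [-2.55, 2.55]. Speed limits (rad/s): [2.22, 2.22, 2.57, 3.14, 3.14, 3.14].

### API

Orientations are given as [roll, pitch, yaw] about the fixed x, y, z axes, in that order (R = Rz(yaw) Ry(pitch) Rx(roll)).
In Python, from cell import * gives the robot as it stands.
- The arm moves only by the tool jog_arm, never from a script. Its argument "increments" is a list of rows, each a list of 7 numbers: the shift along the tool's x, y, z in cm, then the turn, a rotation vector about the tool's x, y, z in degrees, then the finger opening in cm, from 0 to 9.4. In form: [[x, y, z, wx, wy, wz, grip], ...]. A call has 1 to 20 rows; each row shifts and turns the commanded pose from where the row before left it, along the tool's axes as they then stand; what a row does not reach is not made up. A row lasts 1/8 s, in which the tool goes at most 62.5 mm and 10.7 degrees, less where a joint would pass 70% of its speed; a pose out of reach is approached as far as the arm can. A call is refused whole if a number of a shift passes 6.25 or a number of a turn 10.7, either way. A call with a gripper value outside its range is refused whole. The fingers move at their own pace and stop on an object; "squeeze" is the grip in N (left out, the last holds). Time passes only in rows, so rows that do not move let the fingers close. It gives the time, the measured TCP pose, the force and the opening at its end, in the units of the state.
- read_state(): the state, without advancing time (a new reading comes with each control period).
- camera(name): name is "scene" or "top" or "wrist"; returns a dict with "image" (384x512x3 uint8, red, green, blue), "K" (3x3 intrinsics, pixels), "rvec" (rotation vector, rad) and "tvec" (3), from world to camera coordinates, as OpenCV has them. Camera axes: x right, y down, z forward; pixel columns grow to the right and rows downward; lengths in mm; the calibration is good to about 2 mm. A picture is of the moment at which its call begins. There is no depth.
- sign_off(): hands the job in, once; it reports no verdict.
Trained networks look in a picture, given as the dict that the camera call returned (one of the last four; its "shot" number tells which), for a name from the list of things; names that differ only in an ending like _2 or _b are one class to them, and where a whole thing is asked for, a point or a joint stands for the part that bears it (a point fixed in the world has none). Each returns a list of dicts, best first, with "conf" (0 to 1); they miss things now and then, are a little off and sometimes report something else, mostly with a low value. They report only what shows in the picture. A call takes as long as a camera call. They do not tell look-alikes from the thing itself.
- recognise(picture, name): "centre" ([x, y, z] in mm, in the coordinates of the camera as it stood for that picture, good to about 4 mm: the middle of the surface that is visible of it).
- regions_of(picture, name): "mask" (384x512 bool, what is visible of it).
The state is a dict: "clock": time; "joints": joint angles; "qd": joint speeds; "effort": joint torques, N m; "eef_pos": TCP position; "eef_rot": TCP orientation; "wrist_force": force on the tool from outside, world axes, zero at the start; "moment": the same for the moment, N m; "finger_gap": finger opening in mm.
Only numpy, scipy, OpenCV 4.12 (cv2) and the standard library are available. Lean on these libraries where they do the work, as an engineer would, in place of code of your own. Each camera call takes 0.05 s, during which the arm holds its last target.

## Working session

There is one attempt and no reset: what is moved stays moved. The work goes in short steps, Python scripts to look and compute and a tool call to move; the robot and the scene stay as the last step left them, time stands still between calls to the robot, and variables do not carry over. Pictures are saved under pics/ and viewed, and the job is handed in when it is done.

Besides the shell and the picture viewer there is one more tool, called after "Emit:" as name(argument=value, ...) on one line, values as JSON. jog_arm: Moves the arm, as the interface text tells. Its arguments: {"type":"object","properties":{"increments":{"type":"array"},"squeeze":{"type":"number"}},"required":["increments"]}

```bash
mkdir -p pics; ls; python3 - <<'E'
from cell import *
import cv2
print(read_state())
for n in ["scene","top","wrist"]:
    c=camera(n); cv2.imwrite(f"pics/a_{n}.png",c["image"][:,:,::-1]); print(n,c["K"].tolist() if hasattr(c["K"],'tolist') else c["K"],c["rvec"],c["tvec"],c["shot"])
    for o in ["carrier_center","loader","shutter_handle","shutter","swab_pot","objective_can","spare_carrier"]:
        try:
            import numpy as np
            R=cv2.Rodrigues(np.array(c["rvec"],float))[0]; t=np.array(c["tvec"],float).ravel()
            print(o,[(np.round(R.T@(np.array(d["centre"])-t)).tolist(),round(d["conf"],2)) for d in recognise(c,o)])
        except Exception as e: print(o,e)
E
```

```text
pics
{'clock': 0.0, 'joints': array([ 1.18241484e+00,  3.00485060e-01,  1.52163401e+00, -9.57677568e-06,
        1.32066060e+00, -6.65980290e-02]), 'qd': array([ 1.50144523e-03, -2.42385088e-03, -4.02888043e-04, -6.13500515e-05,
        2.80738720e-04, -2.43455649e-04]), 'effort': array([ 2.68985445e-03, -5.31819463e+01, -3.52738595e+01,  7.09132128e-02,
        2.44388322e-02, -9.86369037e-05]), 'eef_pos': array([173.85183872, 521.53769797, 226.85626044]), 'eef_rot': array([-3.14040765e+00, -6.97390047e-05,  2.81981153e+00]), 'wrist_force': array([-0.38259071, -0.67698505, -0.14218209]), 'moment': array([ 0.02528762, -0.00280466,  0.02600182]), 'finger_gap': 93.91891796807217}
scene [[431.66773147949186, 0.0, 251.37938326601733], [0.0, 431.66773147949186, 195.10465465944145], [0.0, 0.0, 1.0]] [ 1.77608429  2.31523884 -0.37461339] [ 194.56942708 -410.18238972 1806.69094942] 1
carrier_center [([572.0, -117.0, 190.0], 0.63), ([314.0, -443.0, 14.0], 0.56)]
loader [([652.0, 139.0, 198.0], 0.92)]
shutter_handle [([544.0, 122.0, 233.0], 0.54)]
shutter [([650.0, 139.0, 195.0], 0.68), ([569.
[... 329 characters left out ...]
0.24123316] [ -67.83110876  549.21528556 1107.95468532] 2
carrier_center [([301.0, -442.0, 16.0], 0.89), ([561.0, -117.0, 185.0], 0.73)]
loader []
shutter_handle [([548.0, 133.0, 183.0], 0.64)]
shutter [([547.0, 134.0, 179.0], 0.67)]
swab_pot [([717.0, -176.0, 209.0], 0.62)]
objective_can [([545.0, 316.0, 286.0], 0.92)]
spare_carrier [([488.0, -438.0, 17.0], 0.9), ([617.0, 135.0, 170.0], 0.65)]
wrist [[310.0774636106915, 0.0, 255.57693016820565], [0.0, 310.0774636106915, 189.83977732156262], [0.0, 0.0, 1.0]] [-2.37317033 -1.70964624 -0.22167907] [-550.06208568  -25.88999069  391.66114208] 3
carrier_center []
loader []
shutter_handle []
shutter []
swab_pot []
objective_can []
spare_carrier []
```

View pics/a_scene.png

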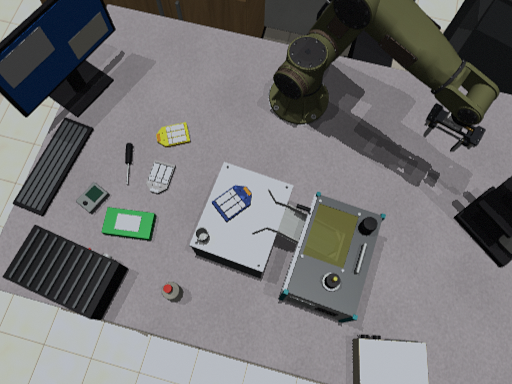

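View pics/a_top.png

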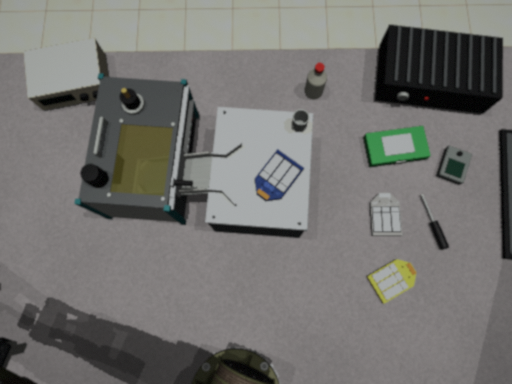

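View pics/a_wrist.png

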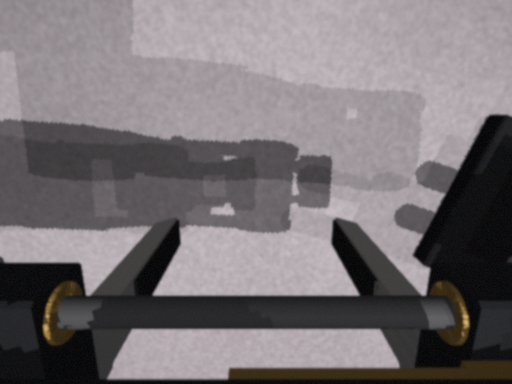

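```bash
python3 - <<'E'
import cv2
i=cv2.imread("pics/a_top.png"); cv2.imwrite("pics/b_top.png",cv2.resize(i[70:245,75:325],None,fx=3.2,fy=3.2,interpolation=cv2.INTER_CUBIC))
i=cv2.imread("pics/a_scene.png"); cv2.imwrite("pics/b_scene.png",cv2.resize(i[150:330,180:400],None,fx=3.2,fy=3.2,interpolation=cv2.INTER_CUBIC))
E
```

```text
(no output)
```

View pics/b_top.png

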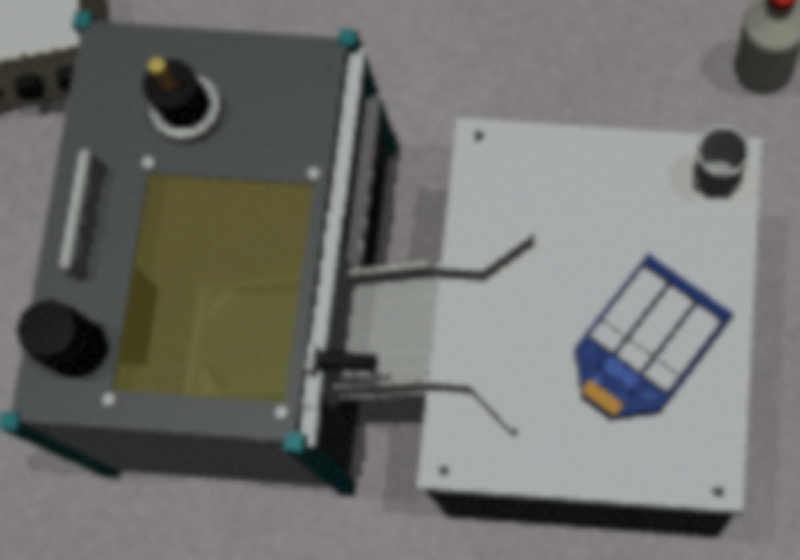

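View pics/b_scene.png

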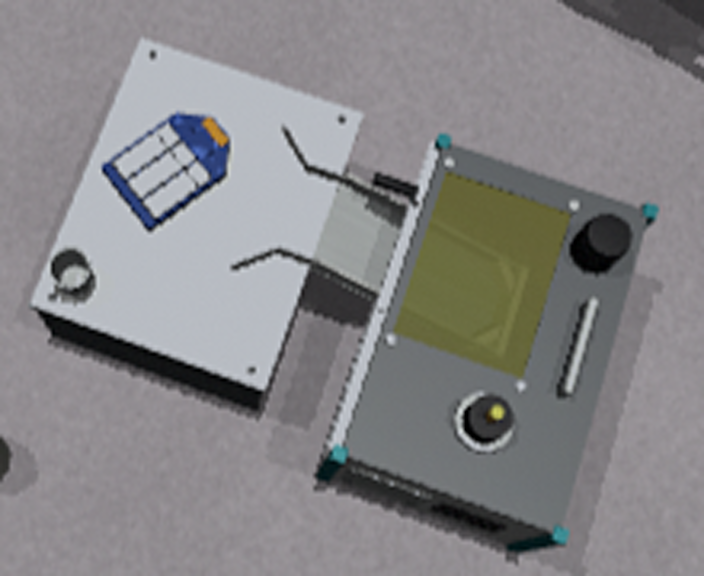

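```bash
cat > h.py <<'E'
import numpy as np, cv2
from scipy.optimize import least_squares
def cam(c): return np.array(c["K"],float),np.array(c["rvec"],float),np.array(c["tvec"],float)
def proj(c,P):
    K,r,t=cam(c); return cv2.projectPoints(np.array(P,float).reshape(-1,1,3),r,t,K,None)[0].reshape(-1,2)
def place(q,P):
    P=np.array(P,float); c,s=np.cos(q[2]),np.sin(q[2])
    return np.c_[q[0]+c*P[:,0]-s*P[:,1], q[1]+s*P[:,0]+c*P[:,1], P[:,2]]
def fit(obs,q0):  # obs: list of (cam,P,px)
    f=lambda q: np.concatenate([(proj(c,place(q,P))-px).ravel() for c,P,px in obs])
    r=least_squares(f,q0,loss='soft_l1'); return r.x,np.round(r.fun,1)
def backproj(c,px,z):
    K,r,t=cam(c);R=cv2.Rodrigues(r)[0];o=-R.T@t.ravel()
    d=R.T@np.linalg.inv(K)@np.array([px[0],px[1],1.]); return o+d*(z-o[2])/d[2]
E
cat > b.py <<'E'
from cell import *
from h import *
T=camera("top");S=camera("scene")
tp=lambda L:np.array(L)/3.2+[75,70]
sp=lambda L:np.array(L)/3.2+[180,150]
shelf=[(190,120,170),(190,-140,170),(-130,-140,170),(-130,120,170)]
o=[(T,shelf,tp([(458,119),(762,140),(743,510),(417,487)])),(S,shelf,sp([(263,388),(33,303),(143,38),(360,113)]))]
for oo in (o[:1],o[1:],o): 
    q,e=fit(oo,[600,0,0]); print("loader",q,e)
np.save("loader.npy",q)
car=[(43,-64,186),(-43,-64,186),(43,36,186),(-43,36,186),(15,64,186),(-15,64,186)]
# top: x right of nose direction
o=[(T,car,tp([(650,256),(732,315),(577,350),(663,410),(583,385),(613,418)])),]
S1=(S,car,sp([(152,231),(103,167),(227,162),(178,113),(228,143),(203,116)]))
for oo in ([o[0]],[S1],[o[0],S1]):
    k,e=fit(oo,[565,-117,2.5]); print("car",k,e)
np.save("car.npy",k)
for pz in [(0,83,170),(0,120,170),(-45,177,226)]: print(pz,place(q,[pz]))
E
python3 b.py
```

```text
loader [566.51865927 -65.90875264  -6.37162708] [-0.2 -0.5  0.1 -0.5  0.1  0.7  0.   0.2]
loader [ 5.68730406e+02 -6.03182851e+01 -9.05600540e-02] [ 0.6  0.6 -1.3  0.  -0.6 -0.7  1.3 -0.2]
loader [567.43315872 -64.51337932  -6.3705969 ] [-0.8 -0.7 -0.5 -0.8 -0.4  0.3 -0.4 -0.1 -0.3 -0.1 -2.3 -0.5 -1.8 -1.2
  0.1 -1. ]
car [ 558.90899498 -118.77492806  -24.21853401] [-0.1 -0.7  1.1 -0.2 -0.3 -0.5 -0.2  0.3 -0.1  3.3 -0.  -0.1]
car [ 563.30487607 -111.13968468  -17.89937057] [ 0.  -0.4 -0.5  0.6 -0.3  3.  -0.9 -0.2  0.5 -2.1  2.8 -0. ]
car [ 560.12253254 -116.62616056   -5.34606786] [-1.6 -1.1 -0.  -1.2 -1.1 -0.5 -0.6 -0.3 -0.5  3.3 -0.3 -0.3 -1.6 -1.8
 -1.8 -1.  -1.7  1.9 -2.  -1.4 -0.7 -3.1  1.7 -1.1]
(0, 83, 170) [[574.67908508  18.1697299  170.        ]]
(0, 120, 170) [[577.90919683  55.02846534 170.        ]]
(-45, 177, 226) [[538.05712318 115.73935584 226.        ]]
```

```bash
cat >> h.py <<'E'
LQ=np.array([567.0,-65.3,-0.089])
def tol(P,q=LQ):
    P=np.array(P,float); c,s=np.cos(q[2]),np.sin(q[2]); d=P[:2]-q[:2]
    return np.array([c*d[0]+s*d[1],-s*d[0]+c*d[1]]+list(P[2:3]))
def tools():
    from cell import read_state
    s=read_state(); R=cv2.Rodrigues(np.zeros(3))[0]
    print("t",round(s["clock"],2),"tcp L",np.round(tol(s["eef_pos"]),1),"W",np.round(s["eef_pos"],1),"rot",np.round(s["eef_rot"],3),"yaw err deg",round(np.degrees(s["eef_rot"][2]-np.pi/2-LQ[2]),2),"F",np.round(s["wrist_force"],1),"gap",round(s["finger_gap"],1),"q",np.round(s["joints"],2))
E
python3 -c "
from h import *
tools()
"
```

```text
t 1.3 tcp L [-443.7  549.8  227.5] W [173.9 521.8 227.5] rot [-3.142 -0.     2.82 ] yaw err deg 76.66 F [ 0.1 -0.6 -0. ] gap 94.1 q [ 1.18  0.3   1.52  0.    1.32 -0.07]
```

Emit:
jog_arm(increments=[[0,0,-1.8,0,0,9.58,9.4],[0,0,-1.8,0,0,9.58,9.4],[0,0,-1.8,0,0,9.58,9.4],[0,0,-1.8,0,0,9.58,9.4],[0,0,-1.8,0,0,9.58,6],[0,0,-1.8,0,0,9.58,6],[0,0,-1.8,0,0,9.58,6],[0,0,-1.8,0,0,9.58,6],[0,0,0,0,0,0,6]])

```text
clock: 2.42
eef_pos: [174.0, 522.0, 372.4]
eef_rot: [3.141, -0.002, 1.483]
wrist_force: [0.2, 0.5, -1.2]
finger_gap: 59.8
```

```bash
python3 -c "
from h import *
tools()
"
```

```text
t 2.42 tcp L [-443.6  550.   372.4] W [174.  522.  372.4] rot [ 3.141e+00 -2.000e-03  1.483e+00] yaw err deg 0.08 F [ 0.2  0.5 -1.2] gap 59.8 q [ 1.18  0.24  1.27 -0.    1.63  1.27]
```

Emit:
jog_arm(increments=[[-2.5,2.6,0,0,0,0,6],[-3.5,3.6,0,0,0,0,6],[-3.5,3.6,0,0,0,0,6],[-3.5,3.6,0,0,0,0,6],[-3.5,3.6,0,0,0,0,6],[-3.5,3.6,0,0,0,0,6],[-3.5,3.6,0,0,0,0,6],[-3.5,3.6,0,0,0,0,6],[-3.5,3.6,0,0,0,0,6],[-3.5,3.6,0,0,0,0,6],[-2.2,2.5,0,0,0,0,6],[-1.5,2.4,0,0,0,0,6],[0,0,0,0,0,0,6],[0,0,0,0,0,0,6]])

```text
clock: 4.18
eef_pos: [537.6, 111.4, 370.9]
eef_rot: [-3.141, 0.0, 1.485]
wrist_force: [1.0, 0.1, -0.4]
finger_gap: 59.6
```

```bash
python3 -c "
from h import *
from cell import *
tools()
c=camera('wrist');i=c['image'][:,:,::-1].copy()
for s in (0,5,10):
  p=proj(c,place(LQ,[(-45+s,153,233),(-45+s,201,233)])); cv2.line(i,tuple(map(int,p[0])),tuple(map(int,p[1])),(0,0,255-20*s),1)
cv2.imwrite('pics/c_wrist.png',i)
"
```

```text
t 4.17 tcp L [-45.  173.3 370.9] W [537.6 111.4 370.9] rot [-3.141  0.     1.485] yaw err deg 0.16 F [ 1.   0.1 -0.4] gap 59.6 q [0.14 0.24 1.28 0.   1.63 0.22]
```

View pics/c_wrist.png

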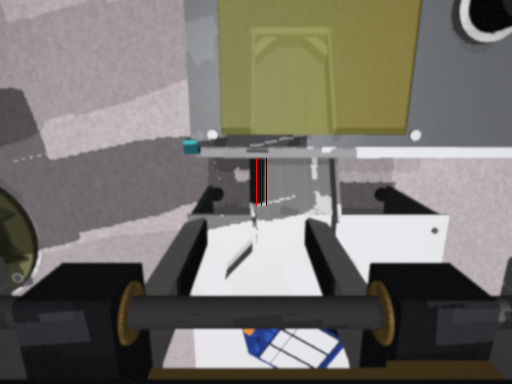

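Emit:
jog_arm(increments=[[-0.1,0,3,0,0,0,6],[-0.1,0,4,0,0,0,6],[-0.1,0,4,0,0,0,6],[-0.1,0,2.4,0,0,0,6],[0,0,0,0,0,0,1],[0,0,0,0,0,0,1],[0,0,0,0,0,0,1],[0,0,0,0,0,0,1],[0,0,0,0,0,0,1],[0,0,0,0,0,0,1]], squeeze=8)

```text
clock: 5.48
eef_pos: [538.0, 106.9, 237.8]
eef_rot: [3.141, -0.0, 1.482]
wrist_force: [2.0, -0.7, 2.1]
finger_gap: 14.9
```

```bash
python3 -c "
from h import *
from cell import *
tools()
c=camera('wrist');i=c['image'][:,:,::-1].copy()
cv2.imwrite('pics/d_wrist.png',i)
"
```

```text
t 5.47 tcp L [-44.2 169.  237.8] W [538.  106.9 237.8] rot [ 3.141 -0.     1.482] yaw err deg 0.02 F [ 2.  -0.7  2.1] gap 14.9 q [ 0.13  0.29  1.51 -0.    1.34  0.22]
```

View pics/d_wrist.png

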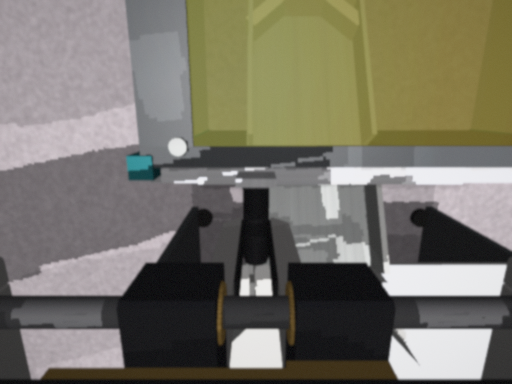

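Emit:
jog_arm(increments=[[0,0.8,0,0,0,0,1],[0,1.5,0,0,0,0,1],[0,1.5,0,0,0,0,1],[0,1.5,0,0,0,0,1],[0,1.5,0,0,0,0,1],[0,1.5,0,0,0,0,1],[0,1.5,0,0,0,0,1],[0,1.2,0,0,0,0,1],[0,0.7,0,0,0,0,1],[0,0,0,0,0,0,1],[0,0,0,0,0,0,1]])

```text
clock: 6.9
eef_pos: [654.7, 96.6, 237.7]
eef_rot: [3.141, -0.0, 1.482]
wrist_force: [1.0, 0.1, 4.9]
finger_gap: 14.6
```

```bash
python3 -c "
from h import *
tools()
"
```

```text
t 6.9 tcp L [ 73.  169.  237.7] W [654.7  96.6 237.7] rot [ 3.141 -0.     1.482] yaw err deg 0.02 F [1.  0.1 4.9] gap 14.6 q [0.09 0.55 1.15 0.   1.44 0.18]
```

Push on gently to feel the end.

Emit:
jog_arm(increments=[[0,0.2,0,0,0,0,1],[0,0.2,0,0,0,0,1],[0,0,0,0,0,0,1]])

```text
clock: 7.28
eef_pos: [657.6, 96.3, 237.5]
eef_rot: [-3.14, 0.0, 1.482]
wrist_force: [-5.7, 0.8, 6.6]
finger_gap: 14.5
```

```bash
python3 -c "
from h import *
from cell import *
tools()
c=camera('wrist');i=c['image'][:,:,::-1].copy()
cv2.imwrite('pics/e_wrist.png',i)
"
```

```text
t 7.28 tcp L [ 75.9 169.  237.5] W [657.6  96.3 237.5] rot [-3.14   0.     1.482] yaw err deg 0.03 F [-5.7  0.8  6.6] gap 14.5 q [0.09 0.56 1.13 0.   1.45 0.18]
```

View pics/e_wrist.png

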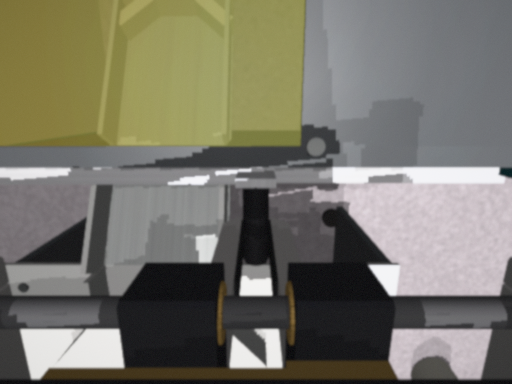

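Emit:
jog_arm(increments=[[0,-0.1,0,0,0,0,5],[0,0,0,0,0,0,5],[0,0,0,0,0,0,5],[0,0,-3,0,0,0,9.4],[0,0,-4,0,0,0,9.4],[0,0,-4,0,0,0,9.4],[-2,-0.4,-2,0,0,0,9.4],[-4,-0.9,0,0,0,0,9.4],[-4,-1,0,0,0,0,9.4],[-4,-1,0,0,0,0,9.4],[-4,-1,0,0,0,0,9.4],[-4,-1,0,0,0,0,9.4],[-4,-1,0,0,0,0,9.4],[-4,-1,0,0,0,0,9.4],[-3,-1,0,0,0,0,9.4],[-1,0,0,0,0,0,9.4],[0,0,0,0,0,0,9.4],[0,0,0,0,0,0,9.4]])

```text
clock: 9.57
eef_pos: [544.7, -234.3, 367.2]
eef_rot: [-3.141, -0.0, 1.483]
wrist_force: [0.6, 0.6, -0.2]
finger_gap: 93.9
```

```bash
cat > car.py <<'E'
from h import *
from cell import *
import sys
tools()
c=camera('wrist');i=c['image'][:,:,::-1].copy()
cv2.imwrite('pics/%s.png'%sys.argv[1],i)
for d in regions_of(c,"carrier_center")[:2]:
    m=d["mask"].astype(np.uint8); ct=max(cv2.findContours(m,0,2)[0],key=cv2.contourArea)
    print(round(d["conf"],2),m.sum(),cv2.approxPolyDP(ct,5,True).reshape(-1,2).tolist())
hsv=cv2.cvtColor(c['image'],cv2.COLOR_RGB2HSV)
T=camera("top"); cv2.imwrite('pics/%s_top.png'%sys.argv[1],cv2.resize(T['image'][70:245,75:325,::-1],None,fx=3.2,fy=3.2,interpolation=cv2.INTER_CUBIC))
E
python3 car.py f
```

```text
t 9.57 tcp L [  -7.2 -170.3  367.2] W [ 544.7 -234.3  367.2] rot [-3.141 -0.     1.483] yaw err deg 0.07 F [ 0.6  0.6 -0.2] gap 93.9 q [-0.47  0.34  1.15  0.    1.65 -0.38]
0.9 10543 [[217, 10], [201, 37], [210, 79], [291, 130], [336, 59], [254, 0]]
0.63 2984 [[271, 257], [257, 244], [203, 248], [206, 293], [260, 288], [272, 275]]
```

View pics/f.png

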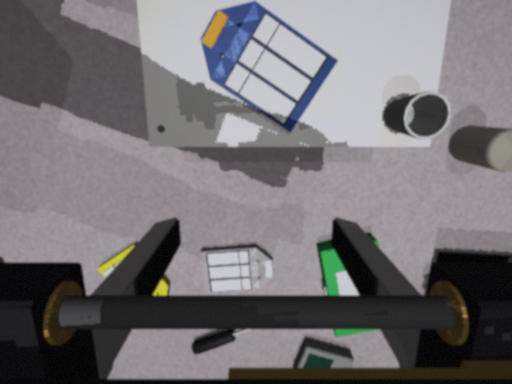

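View pics/f_top.png

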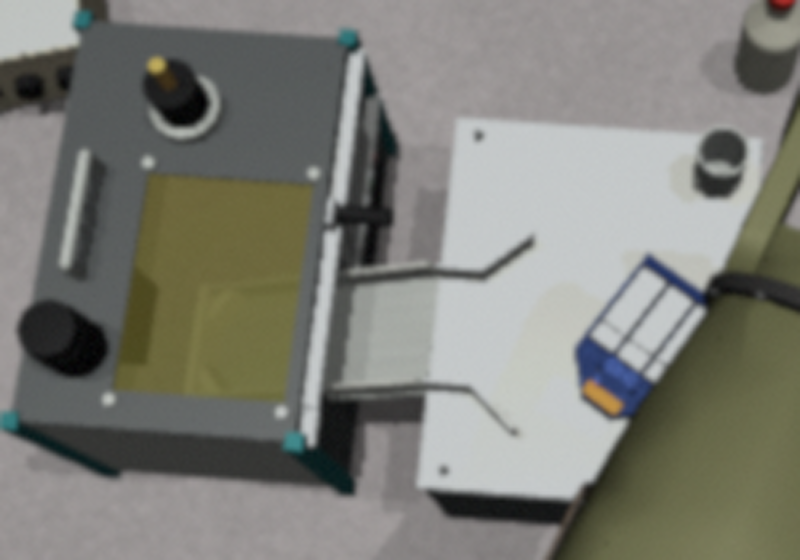

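```bash
python3 - <<'E'
from h import *
from cell import *
c=camera('wrist')
car=[(43,-64,186),(-43,-64,186),(43,36,186),(-43,36,186),(15,64,186),(-15,64,186)]
k,e=fit([(c,car,np.array([(336,59),(291,130),(255,1),(210,79),(218,10),(202,39)]))],[559,-118,.92]); print(k,e)
print(tol(k[:2]), np.degrees(k[2]-LQ[2]), k[2]%(2*np.pi))
E
```

```text
[ 561.65877631 -115.02458798    0.91902359] [ 2.2  0.2 -0.   1.5  0.2 -0.7  0.8  0.1 -2.1  0.2 -1.3 -0.6]
[ -0.90043547 -50.0025253 ] 57.75549762494904 0.9190235946831258
```

Emit:
jog_arm(increments=[[3,1.4,1,0,0,0,9.4],[3.5,1.6,2,0,0,0,9.4],[3,1.35,2,0,0,0,9.4],[0,0,0,0,0,-9.6,9.4],[0,0,0,0,0,-9.6,9.4],[0,0,0,0,0,-9.6,9.4],[0,0,0,0,0,-9.6,9.4],[0,0,0,0,0,-9.6,9.4],[0,0,0,0,0,-9.6,9.4],[0,0,0,0,0,0,9.4],[0,0,0,0,0,0,9.4]])

```text
clock: 11.15
eef_pos: [596.2, -144.0, 317.5]
eef_rot: [-3.142, 0.0, 2.484]
wrist_force: [0.5, -1.0, 0.4]
finger_gap: 94.1
```

```bash
python3 car.py g
```

```text
t 11.15 tcp L [ 36.1 -75.8 317.5] W [ 596.2 -144.   317.5] rot [-3.142  0.     2.484] yaw err deg 57.42 F [ 0.5 -1.   0.4] gap 94.1 q [-0.3   0.4   1.18 -0.    1.56 -1.21]
0.79 528 [[1, 96], [0, 160], [14, 104]]
0.59 11864 [[240, 67], [210, 104], [213, 203], [299, 206], [303, 99], [275, 68]]
```

View pics/g.png

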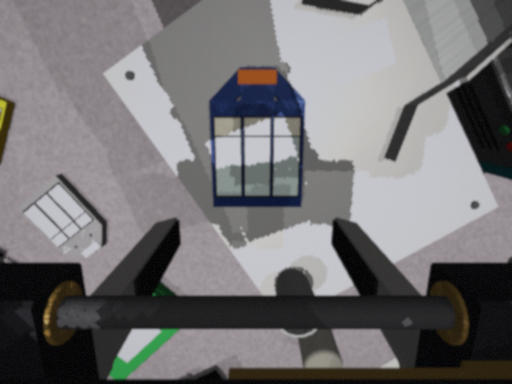

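```bash
cat > fw.py <<'E'
from h import *
from cell import *
import sys,json
px=np.array(json.loads(sys.argv[1]),float)
c=camera('wrist'); s=read_state()
car=[(43,-64,186),(-43,-64,186),(43,36,186),(-43,36,186),(15,64,186),(-15,64,186)]
k,e=fit([(c,car,px)],[560,-117,float(sys.argv[2]) if len(sys.argv)>2 else .92]); print(k,e); print("L",tol(k[:2]),np.degrees(k[2]-LQ[2]))
y=s["eef_rot"][2]; tx=np.array([np.cos(y),np.sin(y)]); ty=np.array([np.sin(y),-np.cos(y)])
d=k[:2]-s["eef_pos"][:2]; print("carrier centre in tool x,y mm",d@tx,d@ty,"turn (world +) needed deg",np.degrees(k[2]-(y-np.pi/2)))
E
python3 fw.py "[[302,206],[214,206],[305,101],[210,101],[277,68],[239,68]]"
```

```text
[ 561.76850895 -115.32820822    0.91802703] [-0.2  0.8 -0.   1.1  0.6 -0.3 -0.2  0.  -2.2 -0.5  1.5 -0.4]
L [ -0.7641506  -50.29519053] 57.69839845354474
carrier centre in tool x,y mm 44.870240316062244 1.897943681318518 turn (world +) needed deg 0.15750810941268042
```

Emit:
jog_arm(increments=[[0,0.19,2,0,0,-0.2,9.4],[0,0,3,0,0,0,9.4],[0,0,3,0,0,0,9.4],[0,0,1.7,0,0,0,9.4],[0,0,0,0,0,0,9.4],[0,0,0,0,0,0,9.4]])

```text
clock: 12.1
eef_pos: [597.7, -142.9, 221.8]
eef_rot: [3.141, 0.002, 2.491]
wrist_force: [-0.7, 0.1, -0.1]
finger_gap: 94.0
```

```bash
python3 car.py g2
```

```text
t 12.1 tcp L [ 37.5 -74.5 221.8] W [ 597.7 -142.9  221.8] rot [3.141e+00 2.000e-03 2.491e+00] yaw err deg 57.81 F [-0.7  0.1 -0.1] gap 94.0 q [-0.29  0.45  1.33 -0.    1.36 -1.21]
0.56 25734 [[229, 45], [185, 94], [191, 245], [316, 248], [327, 95], [281, 44]]
```

View pics/g2.png

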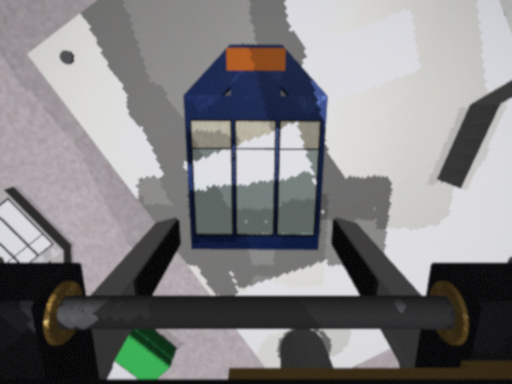

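Emit:
jog_arm(increments=[[0,0,1,0,0,0,9.4],[0,0,1,0,0,0,9.4],[0,0,0.6,0,0,0,9.4],[0,0,0,0,0,0,8],[0,0,0,0,0,0,8],[0,0,0,0,0,0,8],[0,0,0,0,0,0,8]], squeeze=20)

```text
clock: 13.12
eef_pos: [597.3, -142.7, 194.5]
eef_rot: [-3.142, 0.0, 2.491]
wrist_force: [0.8, -0.3, -3.4]
finger_gap: 85.9
```

Emit:
jog_arm(increments=[[0,0,-0.2,0,0,0,8],[0,0,0,0,0,6,8],[0,0,0,0,0,9,8],[0,0,0,0,0,9,8],[0,0,0,0,0,9,8],[0,0,0,0,0,9,8],[0,0,0,0,0,9,8],[0,0,0,0,0,6.8,8],[0,-1,0,0,0,0,8],[0,-1.5,0,0,0,0,8],[0,-1.2,0,0,0,0,8],[0,0,0,0,0,0,8],[0,0,0,0,0,0,8]])

```text
clock: 14.75
eef_pos: [560.7, -139.5, 196.7]
eef_rot: [3.141, 0.0, 1.483]
wrist_force: [-0.8, 1.1, -3.5]
finger_gap: 85.8
```

```bash
python3 car.py h
```

```text
t 14.75 tcp L [  0.3 -74.5 196.7] W [ 560.7 -139.5  196.7] rot [3.141 0.    1.483] yaw err deg 0.06 F [-0.8  1.1 -3.5] gap 85.8 q [-0.31  0.39  1.48 -0.    1.28 -0.22]
0.8 34732 [[225, 34], [172, 94], [182, 269], [328, 270], [339, 93], [286, 34]]
```

View pics/h.png

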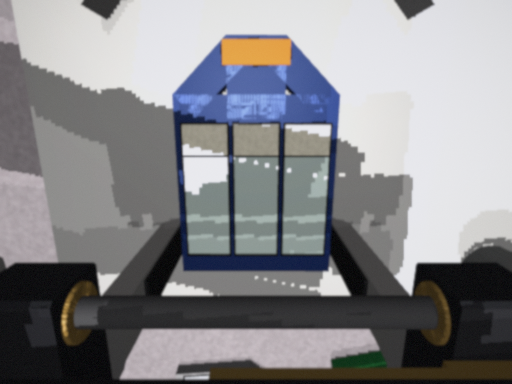

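View pics/h_top.png

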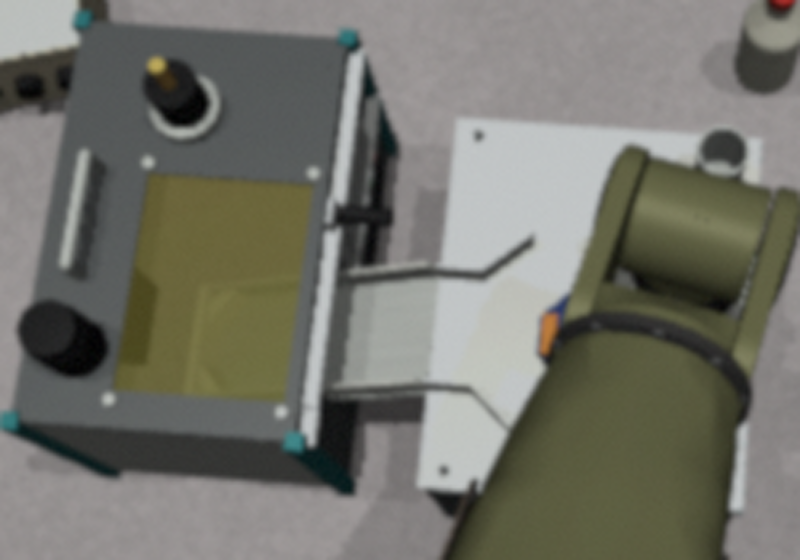

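Emit:
jog_arm(increments=[[1,0,0,0,0,0,8],[2,0,0,0,0,0,8],[2,0,0,0,0,0,8],[2,0,0,0,0,0,8],[1,0,0,0,0,0,8],[0,0,0,0,0,0,8]])

```text
clock: 15.65
eef_pos: [567.6, -59.0, 196.5]
eef_rot: [3.142, 0.0, 1.483]
wrist_force: [-0.3, -1.7, -2.3]
finger_gap: 86.1
```

```bash
python3 car.py i
```

```text
t 15.65 tcp L [1.000e-01 6.300e+00 1.965e+02] W [567.6 -59.  196.5] rot [3.142 0.    1.483] yaw err deg 0.09 F [-0.3 -1.7 -2.3] gap 86.1 q [-0.17  0.37  1.5  -0.    1.27 -0.08]
0.76 34568 [[225, 34], [172, 94], [183, 269], [327, 270], [339, 95], [288, 36]]
```

View pics/i.png

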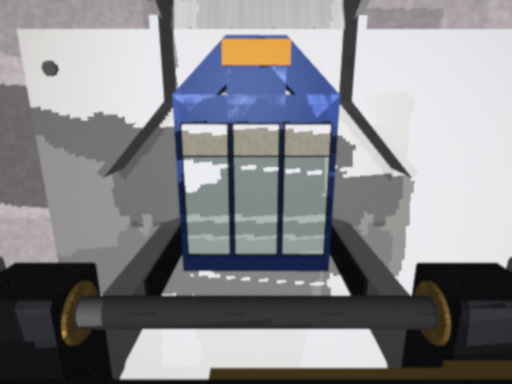

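Emit:
jog_arm(increments=[[1,0.05,0,0,0,0,8],[1.4,0,0,0,0,0,8],[1.4,0,0,0,0,0,8],[1,0,0,0,0,0,8],[0,0,0,0,0,0,8]])

```text
clock: 16.42
eef_pos: [572.3, -11.1, 196.5]
eef_rot: [3.142, 0.0, 1.483]
wrist_force: [0.1, 1.2, -3.0]
finger_gap: 85.6
```

```bash
python3 car.py j
```

```text
t 16.43 tcp L [  0.5  54.4 196.5] W [572.3 -11.1 196.5] rot [3.142 0.    1.483] yaw err deg 0.09 F [ 0.1  1.2 -3. ] gap 85.6 q [-0.08  0.38  1.49 -0.    1.27  0.  ]
0.8 34281 [[226, 35], [172, 97], [183, 267], [325, 269], [338, 94], [286, 35]]
```

View pics/j.png

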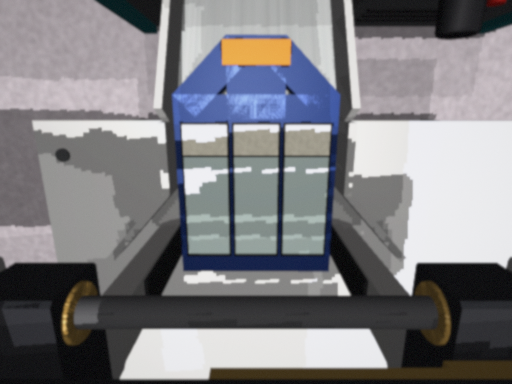

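Emit:
jog_arm(increments=[[0,0,0.15,0,0,0,8.6],[0,0,0,0,0,0,9.4],[0,0,0,0,0,0,9.4],[0,0,0,0,0,0,9.4],[0,0,-2,0,0,0,9.4],[0,0,-2.5,0,0,0,9.4],[-2.5,0,0,0,0,0,4],[-2.5,0,0,0,0,0,0],[0,0,0,0,0,0,0],[0,0,0,0,0,0,0],[0,0,0,0,0,0,0]])

```text
clock: 17.95
eef_pos: [568.0, -61.0, 240.0]
eef_rot: [3.142, -0.0, 1.483]
wrist_force: [-0.6, 0.3, -0.9]
finger_gap: 47.5
```

```bash
python3 car.py k
```

```text
t 17.95 tcp L [  0.6   4.3 240. ] W [568. -61. 240.] rot [ 3.142 -0.     1.483] yaw err deg 0.07 F [-0.6  0.3 -0.9] gap 47.5 q [-0.17  0.34  1.44  0.    1.36 -0.08]
0.84 22778 [[197, 0], [186, 15], [194, 172], [315, 174], [324, 12], [314, 0]]
0.73 84326 [[65, 43], [97, 261], [163, 261], [167, 271], [193, 223], [213, 216], [218, 246], [205, 293], [306, 294], [292, 244], [299, 215], [318, 224], [344, 271], [348, 261], [426, 261], [461, 293], [484, 292], [511, 170], [511, 43], [344, 43], [338, 32], [341, 0], [315, 0], [327, 14], [316, 175], [193, 173], [185, 14], [196, 0], [171, 0], [172, 42]]
```

View pics/k.png

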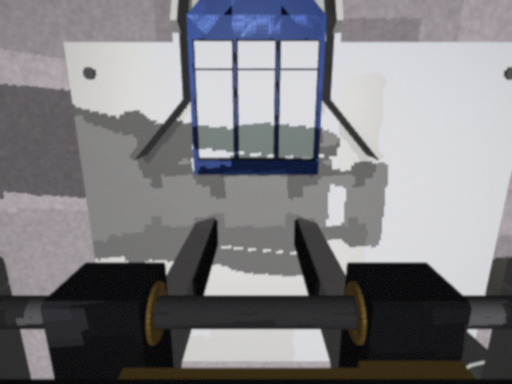

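Emit:
jog_arm(increments=[[0,0,2.5,0,0,0,4],[0,0,2,0,0,0,4],[1,0,0,0,0,0,4],[1,0,0,0,0,0,4],[0.8,0,0,0,0,0,4],[1,0,0,0,0,0,4],[1,0,0,0,0,0,4],[1,0,0,0,0,0,4],[0.5,0,0,0,0,0,4],[0,0,0,0,0,0,4]])

```text
clock: 19.35
eef_pos: [573.4, 1.3, 194.9]
eef_rot: [-3.141, -0.0, 1.483]
wrist_force: [-0.2, -0.5, -0.2]
finger_gap: 39.8
```

```bash
python3 car.py l
```

```text
t 19.35 tcp L [  0.5  66.9 194.9] W [573.4   1.3 194.9] rot [-3.141 -0.     1.483] yaw err deg 0.05 F [-0.2 -0.5 -0.2] gap 39.8 q [-0.06  0.38  1.49  0.    1.27  0.03]
```

View pics/l.png

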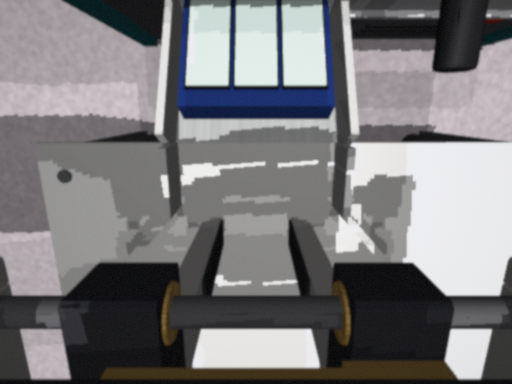

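Emit:
jog_arm(increments=[[0,0,0,0,0,0,4],[0,0,-1,0,0,0,2],[0,0,0,0,0,0,0],[0,0,0,0,0,0,0]])

```text
clock: 20.0
eef_pos: [573.4, 0.9, 205.1]
eef_rot: [3.141, -0.0, 1.482]
wrist_force: [0.0, 0.7, -0.3]
finger_gap: 13.1
```

```bash
python3 car.py m
```

```text
t 20.0 tcp L [  0.5  66.5 205.1] W [573.4   0.9 205.1] rot [ 3.141 -0.     1.482] yaw err deg 0.02 F [ 0.   0.7 -0.3] gap 13.1 q [-0.06  0.37  1.48  0.    1.29  0.03]
0.39 106833 [[65, 0], [145, 46], [168, 42], [159, 132], [46, 141], [73, 293], [122, 294], [149, 261], [210, 261], [222, 223], [238, 216], [245, 220], [243, 293], [269, 293], [269, 217], [288, 224], [300, 261], [361, 261], [388, 294], [499, 292], [511, 256], [511, 139], [427, 130], [396, 139], [350, 139], [345, 44], [420, 39], [420, 71], [455, 71], [465, 47], [511, 37], [511, 0]]
```

View pics/m.png

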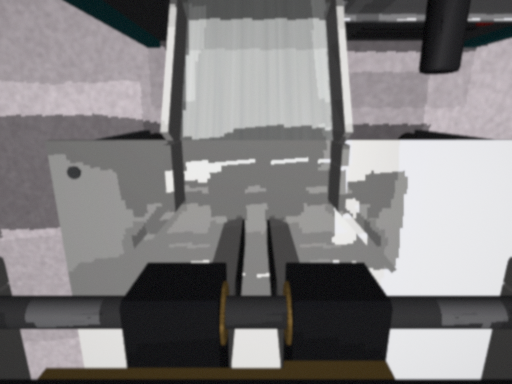

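View pics/m_top.png

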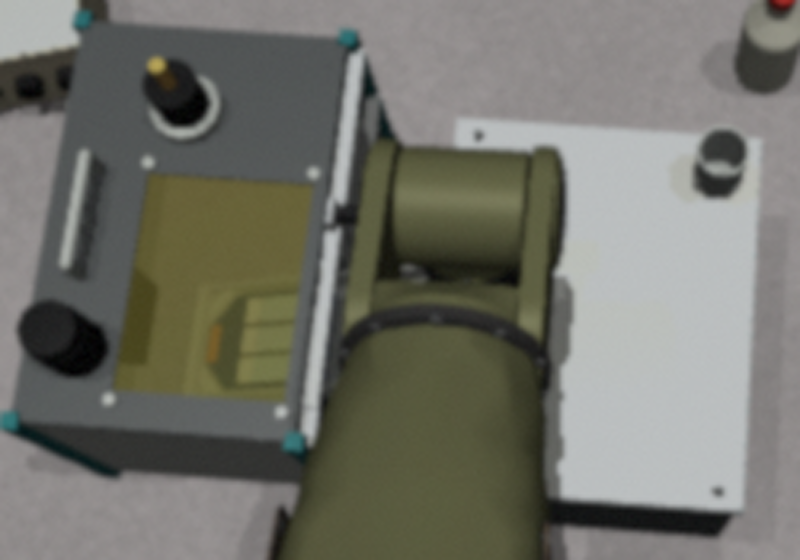

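```bash
cat > home.py <<'E'
from h import *
from cell import *
import sys
name=sys.argv[1]; T=camera(name); i=T['image'][:,:,::-1].copy()
x0,x1,y0,y1=[int(v) for v in sys.argv[3:7]]
i=cv2.resize(i[y0:y1,x0:x1],None,fx=5,fy=5,interpolation=cv2.INTER_CUBIC)
a=np.radians(28)
for sh,col in ((0,(0,255,0)),(15,(0,0,255))):
    P=[]
    for cx,s in [(-15,0),(15,0),(43,-28),(43,-128),(-43,-128),(-43,-28)]:
        d=236+s-sh; P.append((cx,120+d*np.cos(a)+16*np.sin(a),170-d*np.sin(a)+16*np.cos(a)))
    p=(proj(T,place(LQ,P))-[x0,y0]+.5)*5
    cv2.polylines(i,[p.astype(np.int32)],True,col,1)
cv2.imwrite('pics/%s.png'%sys.argv[2],i)
E
python3 home.py top n 100 220 110 215; python3 home.py scene n2 290 390 185 300
```

View pics/n.png

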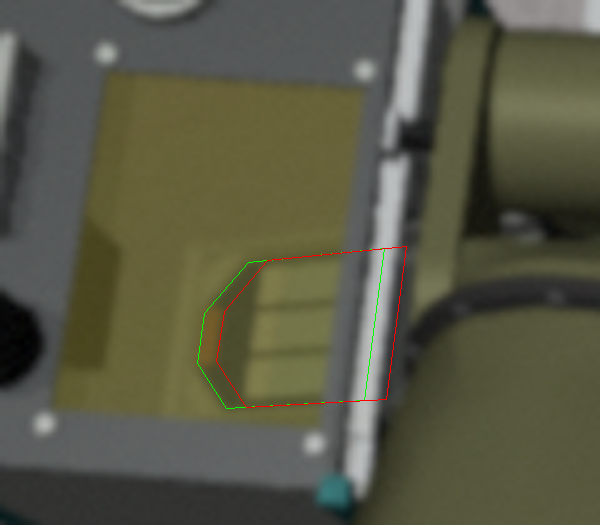

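View pics/n2.png

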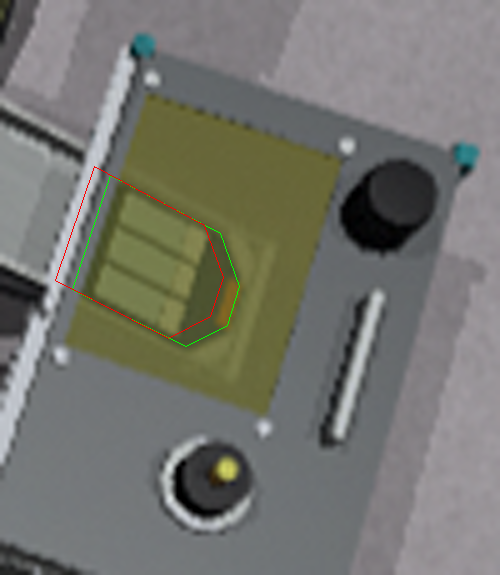

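Emit:
jog_arm(increments=[[0,0,-3,0,0,0,5],[0,0,-4,0,0,0,5],[2,1.5,0,0,0,0,5],[3,2,0,0,0,0,5],[3,2,0,0,0,0,5],[2.25,2.04,0,0,0,0,5],[0,0,0,0,0,0,5],[0,0,2,0,0,0,5],[0,0,1.75,0,0,0,5],[0,0,0,0,0,0,1],[0,0,0,0,0,0,1],[0,0,0,0,0,0,1],[0,0,0,0,0,0,1],[0,0,0,0,0,0,1]], squeeze=8)

```text
clock: 22.0
eef_pos: [657.6, 96.4, 238.0]
eef_rot: [3.141, -0.0, 1.482]
wrist_force: [-2.8, -0.5, 4.3]
finger_gap: 14.6
```

```bash
python3 car.py o
```

```text
t 22.0 tcp L [ 75.8 169.1 238. ] W [657.6  96.4 238. ] rot [ 3.141 -0.     1.482] yaw err deg 0.02 F [-2.8 -0.5  4.3] gap 14.6 q [ 0.09  0.56  1.13 -0.    1.45  0.18]
```

View pics/o.png

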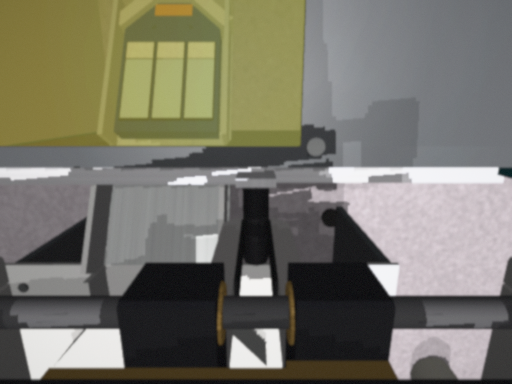

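Emit:
jog_arm(increments=[[0,-0.8,0,0,0,0,1],[0,-1.5,0,0,0,0,1],[0,-1.5,0,0,0,0,1],[0,-1.5,0,0,0,0,1],[0,-1.5,0,0,0,0,1],[0,-1.5,0,0,0,0,1],[0,-1.5,0,0,0,0,1],[0,-1.2,0,0,0,0,1],[0,-0.7,0,0,0,0,1],[0,-0.2,0,0,0,0,1],[0,0,0,0,0,0,1]])

```text
clock: 23.52
eef_pos: [539.1, 106.9, 237.8]
eef_rot: [3.142, 0.0, 1.482]
wrist_force: [-2.2, -2.6, 6.0]
finger_gap: 14.2
```

```bash
python3 car.py p
```

```text
t 23.52 tcp L [-43.1 169.  237.8] W [539.1 106.9 237.8] rot [3.142 0.    1.482] yaw err deg 0.02 F [-2.2 -2.6  6. ] gap 14.2 q [ 0.13  0.29  1.51 -0.    1.34  0.22]
```

Emit:
jog_arm(increments=[[0,-0.15,0,0,0,0,1],[0,-0.15,0,0,0,0,1],[0,0,0,0,0,0,1]])

```text
clock: 24.05
eef_pos: [537.7, 107.0, 237.8]
eef_rot: [3.137, -0.0, 1.482]
wrist_force: [12.5, -1.8, 2.0]
finger_gap: 14.8
```

```bash
python3 car.py p2
```

```text
t 24.05 tcp L [-44.5 169.  237.8] W [537.7 107.  237.8] rot [ 3.137 -0.     1.482] yaw err deg 0.0 F [12.5 -1.8  2. ] gap 14.8 q [ 0.13  0.29  1.51 -0.    1.34  0.22]
```

View pics/p2.png

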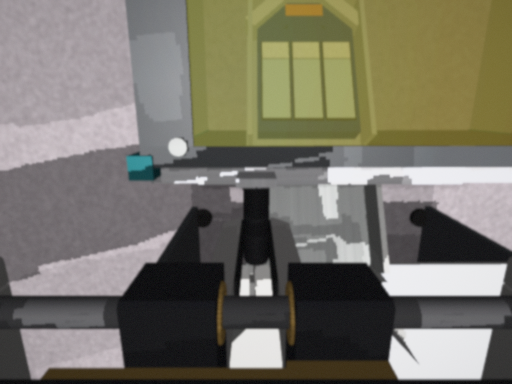

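Emit:
jog_arm(increments=[[0,0,0,0,0,0,5],[0,0,0,0,0,0,5],[0,0,0,0,0,0,5],[0,0,-2,0,0,0,5],[0,0,-4,0,0,0,5],[0,0,-4,0,0,0,5],[0,0,-2,0,0,0,5],[-3,0,0,0,0,0,5],[-2,0,0,0,0,0,5],[0,0,0,0,0,0,5],[0,0,0,0,0,0,5]])

```text
clock: 25.58
eef_pos: [531.7, 57.7, 357.2]
eef_rot: [-3.141, -0.0, 1.482]
wrist_force: [0.6, 0.2, 0.5]
finger_gap: 50.4
```

```bash
python3 - <<'E'
from h import *
from cell import *
tools()
c=camera('wrist');i=c['image'][:,:,::-1].copy()
for s in (0,):
  p=proj(c,place(LQ,[(-52.5+s,153,233),(-52.5+s,201,233),(-37.5+s,201,233),(-37.5+s,153,233)])); cv2.polylines(i,[p.astype(np.int32)],True,(0,0,255),1)
cv2.imwrite('pics/q.png',cv2.resize(i,None,fx=1.5,fy=1.5))
E
python3 home.py scene q2 290 390 185 300;python3 home.py top q3 100 220 110 215
```

```text
t 25.57 tcp L [-46.1 119.4 357.2] W [531.7  57.7 357.2] rot [-3.141 -0.     1.482] yaw err deg 0.01 F [0.6 0.2 0.5] gap 50.4 q [0.04 0.2  1.35 0.   1.59 0.13]
```

View pics/q.png

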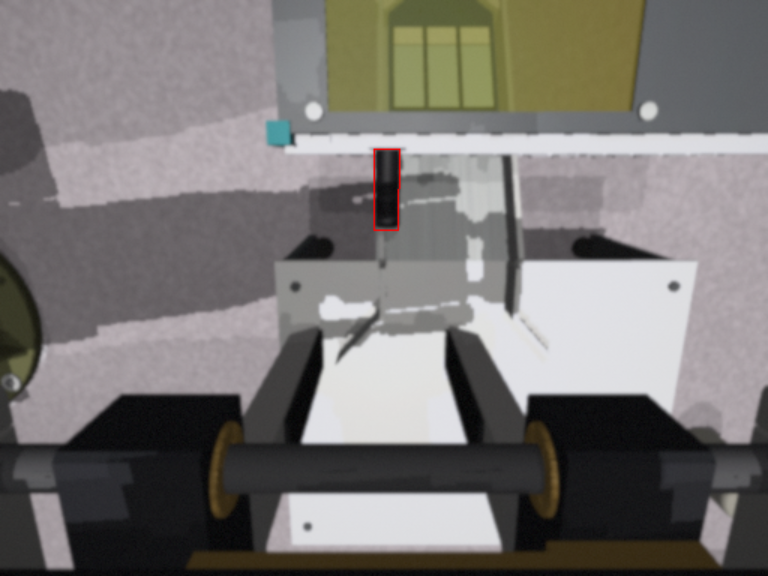

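View pics/q2.png

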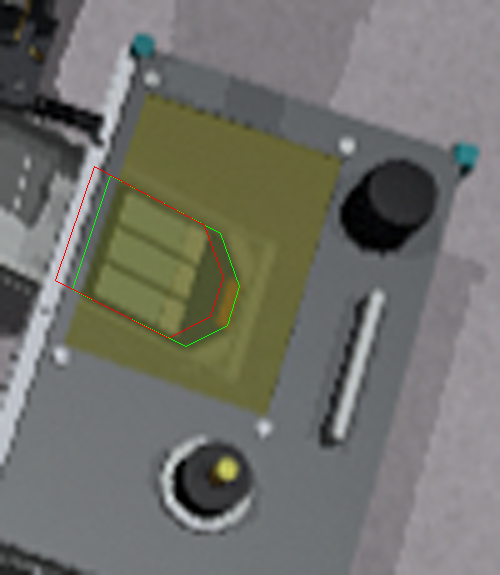

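```bash
python3 -c "
from cell import *
print(sign_off())"
```

```text
the job is handed in; nothing more can be done
None
```

The blue carrier is loaded nose first and the shutter is shut behind it. I handed the job in at about 26 s of the 72 s allowed; the sign-off gives no verdict.

**What I did:**
- Gripped the shutter handle and slid the shutter open 120 mm, until the force rose at its end stop.
- Gripped the carrier across its width near the tail, turned it about 58° and fed its nose between the guide walls.
- Let go and pushed it over the lip with the fingers; it slid down the chute on its own.
- Gripped the handle again and slid the shutter back about 120 mm until it met its end stop with about 12 N, then let go and moved clear.

**Last checks:**
- **Carrier:** its outline and orange stripe match the drawn "home" outline in the scene camera after shutting, and in the top camera before shutting. The wrist view during shutting shows the nose between the corner blocks. This is a visual match, good to a few mm.
- **Shutter:** the handle lies inside the predicted "shut" outline in the wrist picture.
- **Robot:** it is clear of everything, with the wrist force near zero.
- **Bystanders:** I never touched the pot, the can or the grey carrier. The can looked unmoved in the last scene picture. I did not check the pot and the grey carrier again at the end.

**Disagreement:** positions from the scene camera differed from the top and wrist cameras by about 4 to 8 mm. I relied on the top and wrist cameras, and the grasps confirmed them.

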